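Hold the module's connector up to the inspection camera

ROBOT

A 7-joint arm with a two-finger parallel gripper is mounted at the origin on the work surface. World frame = base frame: x ahead of the robot, y to its left, z up, the work surface at z = 0. Lengths are in m, angles in rad, forces in N, time in s.
With the tool pointing down it reaches from about 0.4 to 0.875 m from the base axis. Payload 19.3 kg.
Tool frame: the origin (TCP) lies midway between the tips of the shut fingers; the grasp point (between the pads) lies bot.grip_point_offset behind it (bot.grip_point_offset is the distance from the TCP to the grasp point, in m); z points along the fingers, y is the direction in which the jaws open and shut (so a half turn about z gives the same grasp; the last joint's range is limited). The gripper opens to 85 mm and grips with 20 to 120 N. Pads are 22 mm wide; open, the fingers measure 114 mm over their backs; the gripper's body (76 mm by 85 mm) begins 54 mm behind the grasp point. The pads swing forward as they close: fully open they stand 13 mm farther back than shut.
Start: joints at [-1.391, 0.521, -0.036, 1.599, 0.021, 1.021, -0.113], TCP at [0.155, 0.606, 0.231] pointing down, gripper open.
Joint ranges: [-2.91, 2.91], [-0.3, 2.13], [-1.5, 1.42], [0.17, 2.43], [-1.26, 4.41], [0.16, 1.93], [-2.52, 2.52]. Speed limits (rad/s): [1.89, 1.89, 2.39, 2.39, 3.01, 3.01, 3.01].

INTERFACE

Orientations are given as [roll, pitch, yaw] about the fixed x, y, z axes, in that order (R = Rz(yaw) Ry(pitch) Rx(roll)).
In Python, from workcell import bot gives the robot as it stands.
- The arm moves only by the tool servo_tool, never from a script. Its argument "rows" is a list that holds one entry, the list of rows, each a list of 6 numbers: the shift along the tool's x, y, z in cm, then the turn, a rotation vector about the tool's x, y, z in degrees. A call has 1 to 5 rows; each row shifts and turns the commanded pose from where the row before left it, along the tool's axes as they then stand; what a row does not reach is not made up. A row lasts 1/8 s, in which the tool goes at most 62.5 mm and 10.7 degrees, less where a joint would pass 70% of its speed; a pose out of reach is approached as far as the arm can. A call is refused whole if a number of a shift passes 6.25 or a number of a turn 10.7, either way. A call with a gripper value outside its range is refused whole. "grip" is the opening, from -1 (shut) to 1 (fully open), so that 0 is half open, set as the call begins (left out, the last holds). The fingers move at their own pace and stop on an object; "squeeze" is the grip in N (left out, the last holds). Time passes only in rows, so rows that do not move let the fingers close. It gives the time, the measured TCP pose, the force and the opening at its end, in the units of the state.
- bot.observe(): the state, without advancing time (a new reading comes with each control period).
- bot.grab_frame(name): name is "scene" or "side" or "wrist"; returns a dict with "image" (420x560x3 uint8, red, green, blue), "K" (3x3 intrinsics, pixels), "dist" ([k1, k2, p1, p2, k3] as OpenCV has them; the pictures are not rectified), "R" (3x3) and "t" (3): a world point X has camera coordinates R X + t; the wrist camera has in their place "mount" (4x4, takes a point from camera to tool coordinates, whose origin is the TCP and whose axes are the flange's). Camera axes: x right, y down, z forward; pixel columns grow to the right and rows downward; lengths in m; the calibration is good to about 2 mm. A picture is of the moment at which its call begins: read the wrist's pose just before it. There is no depth.
- bot.job_done(): hands the job in, once; it reports no verdict.
The state is a dict: "clock": time; "qpos": joint angles; "qd": joint speeds; "joint_efforts": joint torques, N m; "position": TCP position; "tool_rot": TCP orientation; "force": force on the tool from outside, world axes, zero at the start; "moment": the same for the moment, N m; "grip_width": finger opening in m.
Only numpy, scipy, OpenCV 4.12 (cv2) and the standard library are available. Lean on these libraries where they do the work, as an engineer would, in place of code of your own. Each camera call takes 0.05 s, during which the arm holds its last target.

TASK

We are checking the blue-capped plug-in module for bent pins: first swing the inspection camera's arm in over the bench until it meets its stop (the black grip on the boom is for that), then draw the blue-capped module up out of its dock. Tip it back so that the nine-pin connector on its side looks squarely into the lens, and bring the connector to the middle of the view, 100 mm in front of the lens. Finish while holding it up there, still, in the gripper; keep the module off the camera, leave the orange-capped module in its dock and do not push the other things on the bench about.

Things in the scene. Friction and masses are not known exactly. Their poses are not given: they have to be found in the camera images.
- module_center (a point): centre (half-way up, 45 mm above its foot) of the module to check: upright aluminium box 30 (x) by 44 (y) by 90 mm (z), 130 to 250 g, blue cap on top, black foot. x points out of the broad face with the connector, which looks away from the robot while docked. The narrow faces at +y and -y, 44 mm apart, are flat and free to grip; the -x face has 2 mm cooling fins
- port (a point): middle of the front of the module's nine-pin connector (steel shell 18 by 9 mm in a 33 mm flange, black insert, brass pins): 20 mm along the module's +x and 5 mm along its +z from its centre. Axes as the module's: x straight out of the connector, z towards the blue cap
- spare_center (a point): centre, half-way up, of the other module, which stays in the other bay: the same 30 x 44 x 90 mm box, but with an orange cap and a dark blank panel in place of the connector
- module: the same module; origin in the middle of its foot, same axes. Its lowest 28 mm stand in one bay of the dock with 1.5 mm of play all round, held only by its weight
- chassis: fixed perforated aluminium plate 260 (x) by 300 mm (y), top 23 mm above the bench, turned up to 17 degrees; origin on the bench under its middle. Black dock on it: two open-topped bays at x = -45, y = +55 and -55 mm, walls 4 mm, rim 55 mm and floor 27 mm above the bench; either module may stand in either bay. Beyond it a blower motor and a finned converter, up to 65 mm high
- cam_arm (a joint): swing of the inspection camera's arm, rad: 0 at the stop (boom pointing to the robot's right and slightly away from it, camera looking back at the robot); grows as the boom swings clockwise seen from above, towards the robot. Found at 0.75 to 1.25. Stiff hinge: it stays where left and takes about 2 N at the grip
- cam_arm_hinge (a point): on the upright hinge axis of the camera arm, 285 mm above the bench, on top of a 25 mm steel post with a heavy fixed foot. The boom is a level 16 mm square aluminium bar, its top 293 mm above the bench. The point's axes turn with the arm: the boom runs along its -y, z is up
- cam_grip (a point): middle of the upright black grip on the boom, 140 mm from the hinge axis along the boom: a round peg of 18 mm diameter (24 mm at its foot, 22 mm at its head), 50 mm tall, standing 293 to 343 mm above the bench; the point is 318 mm above the bench
- cam_head: the camera at the boom's end, 260 mm from the hinge axis: grey 58 x 46 x 46 mm box, black barrel, white ring light 58 mm across. Origin in the middle of the lens front, 250 mm above the bench. x is the line of sight, 40 degrees downwards (at the stop towards the robot, within 10 degrees of straight back); y is level, z up the camera; its box lies at x = -26 to -84 mm
- screwdriver: leave alone: screwdriver lying on the bench at the right
- cleaner: leave alone: red spray can, 52 mm diameter, 140 mm tall, at the right
- tape: leave alone: yellow roll of tape, 90 mm diameter, at the left
- relay: leave alone: black cube relay, 28 mm, near the middle
- backshell: leave alone: grey connector hood, about 50 x 32 x 15 mm, at the left
- tray: leave alone: blue tray of screws, 90 x 70 x 28 mm, at the left
- wrench: leave alone: open-ended wrench lying at the left

How it is judged:
On the way, in this order (a step that is already met when the one before it is completed fails the run):
1. the camera arm is swung in to its stop, with the module still in its dock (value of joint cam_arm below 0.06 rad and z of module_center in the frame of chassis below 0.08 m), for 0.2 s.
2. the module is drawn up clear of its dock in the gripper (z of module_center in the frame of chassis above 0.105 m and contact force between module and chassis below 0.2 N and contact force between module and the fingers above 0.5 N), for 0.2 s.
At the end, for the whole second after the job is handed in: Camera arm within 0.08 rad of its stop; gripper holds the blue-capped module still in the air, touching nothing else, centre over 120 mm up, connector facing the lens within 15 degrees, within 18 mm of the line of sight, 75 to 125 mm from the lens; orange-capped module still in its bay (value of joint cam_arm below 0.08 rad and x of port in the frame of cam_head between 0.075 and 0.125 m and y of port in the frame of cam_head between -0.018 and 0.018 m and z of port in the frame of cam_head between -0.018 and 0.018 m and angle between the x axis of port and the x axis of cam_head, either way round below 0.26 rad and angle between port's own x axis and vertical below 1.2 rad and height (world z) of module_center above 0.12 m and contact force between module and the fingers above 0.5 N and contact force between module and chassis below 0.2 N and contact force between module and cam_head below 0.2 N and linear speed of module below 0.02 m/s and angular speed of module below 0.15 rad/s and distance of spare_center from where it was at the start of the episode below 0.015 m); the arm keeps its last pose, push and grip.
It fails at once if the module strikes the camera (contact force between module and cam_head above 1 N).
It fails at once if the orange-capped module is disturbed (more than 15 mm) (distance of spare_center from where it was at the start of the episode above 0.015 m).
It fails at once if another thing on the bench is shifted (more than 30 mm) (distance of any of screwdriver, cleaner, tape, relay, backshell, tray, wrench from where it was at the start of the episode above 0.03 m).
It also fails if it takes over 51 s, if anything falls off the work surface, if the arm or the gripper's body presses on something with over 40 N, if the wrist force passes 120 N, or if a joint passes its speed limit or range.

## Working session

There is one attempt and no reset: what is moved stays moved. The work goes in short steps, Python scripts to look and compute and a tool call to move; the robot and the scene stay as the last step left them, time stands still between calls to the robot, and variables do not carry over. Pictures are saved under pics/ and viewed, and the job is handed in when it is done.

Besides the shell and the picture viewer there is one more tool, called after "Emit:" as name(argument=value, ...) on one line, values as JSON. servo_tool: Moves the arm, as the interface text tells. Its arguments: {"type":"object","properties":{"rows":{"type":"array"},"grip":{"type":"number"},"squeeze":{"type":"number"}},"required":["rows"]}

```bash
ls; mkdir -p pics; python3 - <<'E'
from workcell import bot
import cv2,numpy as np,pickle
print(bot.observe(), bot.grip_point_offset)
for n in ("scene","side"):
    f=bot.grab_frame(n); cv2.imwrite(f"pics/{n}0.png",f["image"][:,:,::-1]); pickle.dump(f,open(f"{n}0.pkl","wb"))
    print(n,f["K"],f["dist"],f["R"],f["t"])
E
```

```text
pics
{'clock': 0.0, 'qpos': array([-1.39120047,  0.5220156 , -0.03631233,  1.59998316,  0.02120227,
        1.02111626, -0.11281157]), 'qd': array([ 0.00097226,  0.00179861, -0.00051766,  0.00118538,  0.0001126 ,
        0.00057061, -0.00045284]), 'joint_efforts': array([ 1.13726178e-04, -9.27119780e+01,  1.98019199e+00, -3.69927263e+01,
        1.78764848e-02,  8.13331601e-03,  2.96864425e-05]), 'position': array([0.15446647, 0.60526845, 0.23073382]), 'tool_rot': array([-3.14045896e+00,  9.08613126e-05,  2.89176298e+00]), 'force': array([0.57658712, 0.74186351, 0.06699043]), 'moment': array([ 0.00040192, -0.0372282 ,  0.04065724]), 'grip_width': 0.08566333761125396} 0.0187
scene [[510.01269223   0.         276.75477136]
 [  0.         510.01269223 210.77275352]
 [  0.           0.           1.        ]] [-0.18770928  0.          0.          0.          0.        ] [[-0.6409232   0.76745102 -0.01537452]
 [ 0.55191375  0.4468158  -0.70409293]
 [-0.53348726 -0.4597549  -0.70994139]] [ 0.35922965 -0.15262398  2.06230323]
side [[470.90969671   0.         284.00837973]
 [  0.         470.90969671 209.19539553]
 [  0.           0.           1.        ]] [0.05548869 0.         0.         0.         0.        ] [[ 0.95799837 -0.28642599  0.01411646]
 [-0.14680216 -0.53210028 -0.83385755]
 [ 0.24634985  0.79676185 -0.55179915]] [-0.50344081  0.24211487  1.73061746]
```

View pics/scene0.png

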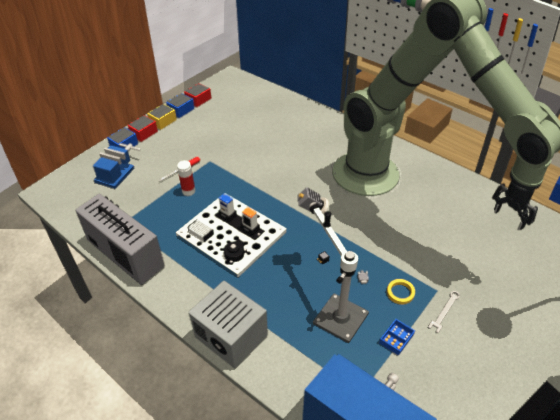

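View pics/side0.png

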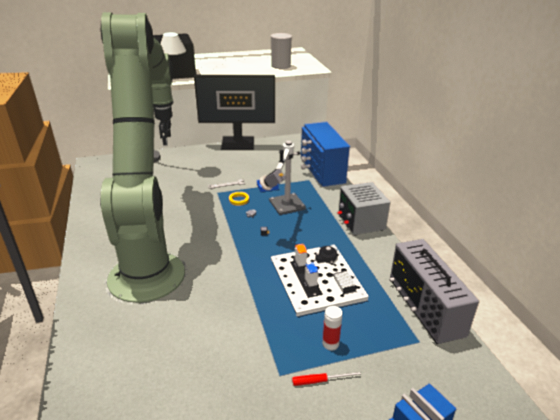

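```bash
python3 - <<'E'
import cv2
a=cv2.imread("pics/scene0.png");b=cv2.imread("pics/side0.png")
cv2.imwrite("pics/sceneA.png",cv2.resize(a[175:345,160:380],None,fx=3.5,fy=3.5,interpolation=cv2.INTER_CUBIC)[:600])
cv2.imwrite("pics/sideA.png",cv2.resize(b[125:325,210:410],None,fx=3,fy=3,interpolation=cv2.INTER_CUBIC))
E
```

```text
(no output)
```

View pics/sceneA.png

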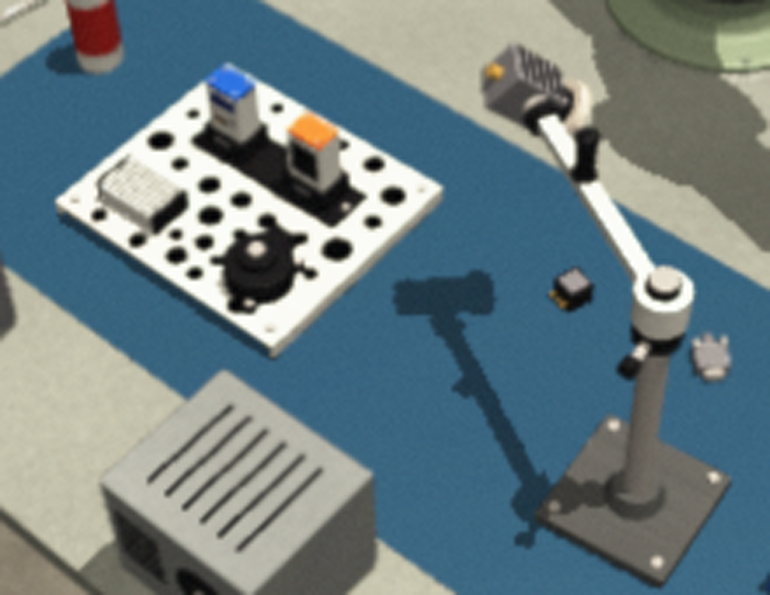

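View pics/sideA.png

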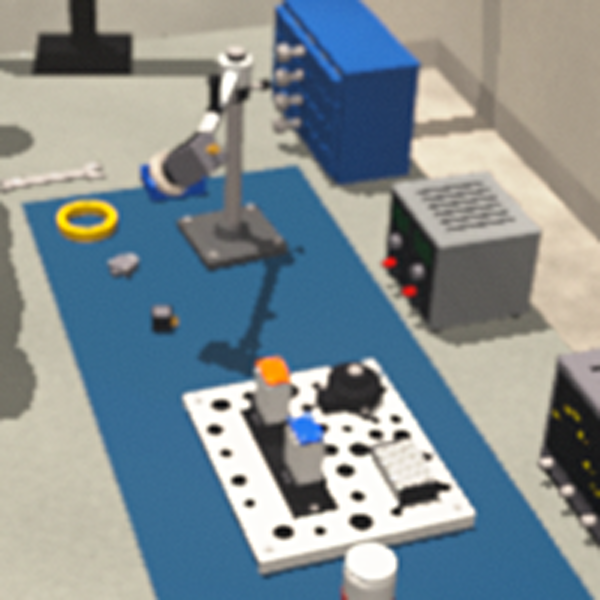

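```bash
cat > h.py <<'E'
import cv2,numpy as np,pickle
from scipy.spatial.transform import Rotation as Ro
def ray(f,uv):
    p=cv2.undistortPoints(np.array([[uv]],float),f["K"],np.array(f["dist"]))[0,0]
    d=f["R"].T@np.array([p[0],p[1],1.]); return -f["R"].T@f["t"], d/np.linalg.norm(d)
def plane(f,uv,z):
    c,d=ray(f,uv); return c+d*(z-c[2])/d[2]
def tri(rs):
    A=np.zeros((3,3));b=np.zeros(3)
    for c,d in rs:
        P=np.eye(3)-np.outer(d,d);A+=P;b+=P@c
    x=np.linalg.solve(A,b); return x,[round(1e3*float(np.linalg.norm((np.eye(3)-np.outer(d,d))@(x-c))),1) for c,d in rs]
def proj(f,X):
    p,_=cv2.projectPoints(np.array([X],float),cv2.Rodrigues(f["R"])[0],np.array(f["t"]),f["K"],np.array(f["dist"]));return p[0,0]
def wristcam(f,st):
    T=np.eye(4);T[:3,:3]=Ro.from_euler("xyz",st["tool_rot"]).as_matrix();T[:3,3]=st["position"]
    M=T@f["mount"]; f=dict(f);f["R"]=M[:3,:3].T;f["t"]=-f["R"]@M[:3,3];return f
E
python3 - <<'E'
from h import *
np.set_printoptions(precision=4,suppress=True)
S=pickle.load(open("scene0.pkl","rb"));D=pickle.load(open("side0.pkl","rb"))
s=lambda u,v:(160+u/3.5,175+v/3.5)
d=lambda u,v:(210+u/3,125+v/3)
for n,a,b in (("hingecap",(665,280),(235,52)),("grip",(585,155),(214,95))):
    print(n,tri([ray(S,s(*a)),ray(D,d(*b))]))
print("grip head",plane(S,s(587,133),.343),plane(D,d(215,78),.343))
for a in ((60,203),(228,65),(441,187),(274,345)): print("S",plane(S,s(*a),.023))
for a in ((183,393),(375,361),(473,517),(263,566)): print("D",plane(D,d(*a),.023))
for nm,lo,hi in (("blue",(105,150,120),(125,255,255)),("orange",(5,150,120),(18,255,255))):
    rs=[]
    for f,box in ((S,(190,215,270,240)),(D,(280,230,330,290))):
        h=cv2.cvtColor(f["image"],cv2.COLOR_RGB2HSV);m=cv2.inRange(h,np.array(lo),np.array(hi))
        x0,y0,x1,y1=box
        mm=np.zeros_like(m);mm[y0-25:y1,x0:x1]=m[y0-25:y1,x0:x1]
        n,l,st,c=cv2.connectedComponentsWithStats(mm)
        k=1+np.argmax(st[1:,4]);print(nm,st[k],c[k]);rs.append(ray(f,c[k]))
    print(tri(rs))
E
```

```text
hingecap (array([0.6327, 0.319 , 0.3117]), [2.6, 2.6])
grip (array([0.5662, 0.1952, 0.3149]), [2.2, 2.2])
grip head [0.5657 0.1973 0.343 ] [0.5665 0.1856 0.343 ]
S [ 0.7193 -0.3323  0.023 ]
S [ 0.4617 -0.3405  0.023 ]
S [ 0.4558 -0.0439  0.023 ]
S [ 0.7134 -0.0379  0.023 ]
D [ 0.4604 -0.0435  0.023 ]
D [ 0.7207 -0.0475  0.023 ]
D [ 0.7205 -0.3471  0.023 ]
D [ 0.4661 -0.3543  0.023 ]
blue [219 194  13   9  65] [224.8154 198.1385]
blue [307 264  11   9  61] [311.918  267.9672]
(array([ 0.5465, -0.2509,  0.1153]), [1.3, 1.3])
orange [243 208  13  10  72] [248.9861 212.3611]
orange [295 244  11   9  55] [300.8    248.1636]
(array([ 0.5445, -0.137 ,  0.1146]), [1.3, 1.3])
```

```bash
cat >> h.py <<'E'
def plan(st,p,R,n,dp=1,dr=1):
    R0=Ro.from_euler("xyz",st["tool_rot"]);P=np.array(st["position"]);Rt=Ro.from_matrix(R)
    rv=(R0.inv()*Rt).as_rotvec()/n; step=(np.array(p)-P)/n; out=[];Rc=R0;Pc=P
    for i in range(n):
        a=np.round(Rc.inv().apply((P+step*(i+1))-Pc)*100,dp); 
        tot=(Rc.inv()*(R0*Ro.from_rotvec(rv*(i+1)))).as_rotvec(degrees=True)
        b=np.round(tot,dr)
        Pc=Pc+Rc.apply(a/100);Rc=Rc*Ro.from_rotvec(b,degrees=True);out.append([float(x)+0 for x in list(a)+list(b)])
    for i in range(0,n,5): print(out[i:i+5])
    print("end",Pc,"residual deg",np.degrees((Rc.inv()*Rt).magnitude()), "max",np.abs(np.array(out)).max(0))
def down(ydeg):
    y=np.array([np.cos(np.radians(ydeg)),np.sin(np.radians(ydeg)),0]);z=np.array([0,0,-1.]);return np.column_stack([np.cross(y,z),y,z])
E
python3 - <<'E'
from h import *
from workcell import bot
plan(bot.observe(),[.566,.195,.46],down(-28),11)
E
```

```text
[[-4.5, -2.7, -2.1, 0.0, 0.0, 9.4], [-5.0, -1.9, -2.1, 0.0, 0.0, 9.5], [-5.1, -1.1, -2.0, 0.0, 0.0, 9.4], [-5.3, -0.2, -2.1, 0.0, 0.0, 9.4], [-5.3, 0.7, -2.1, 0.0, 0.0, 9.4]]
[[-5.0, 1.5, -2.1, 0.0, 0.0, 9.5], [-4.8, 2.3, -2.1, 0.0, 0.0, 9.4], [-4.3, 3.0, -2.0, 0.0, 0.0, 9.4], [-3.7, 3.8, -2.1, 0.0, 0.1, 9.4], [-3.1, 4.3, -2.1, 0.0, 0.0, 9.5]]
[[-2.4, 4.7, -2.1, 0.0, 0.0, 9.4]]
end [0.5659527  0.19479061 0.46000484] residual deg 0.04386704793323722 max [5.3 4.7 2.1 0.  0.1 9.5]
```

Emit:
servo_tool(rows=[[[-4.5,-2.7,-2.1,0,0,9.4],[-5.0,-1.9,-2.1,0,0,9.5],[-5.1,-1.1,-2.0,0,0,9.4],[-5.3,-0.2,-2.1,0,0,9.4],[-5.3,0.7,-2.1,0,0,9.4]]])

```text
clock: 0.72
position: [0.3429, 0.4174, 0.3359]
tool_rot: [-3.141, -0.0, 2.064]
force: [1.4, -0.0, 0.4]
grip_width: 0.0854
```

Emit:
servo_tool(rows=[[[-5.0,1.5,-2.1,0,0,9.5],[-4.8,2.3,-2.1,0,0,9.4],[-4.3,3.0,-2.0,0,0,9.4],[-3.7,3.8,-2.1,0,0,9.4],[-3.1,4.3,-2.1,0,0,9.5]]])

```text
clock: 1.35
position: [0.5299, 0.2314, 0.44]
tool_rot: [-3.141, -0.0, 1.241]
force: [0.2, 0.8, -0.1]
grip_width: 0.0856
```

Emit:
servo_tool(rows=[[[-2.4,4.7,-2.1,0,0,9.4],[0,0,0,0,0,0],[0,0,0,0,0,0]]])

```text
clock: 1.72
position: [0.5657, 0.1953, 0.4597]
tool_rot: [-3.141, 0.001, 1.083]
force: [-0.6, 0.0, 0.4]
grip_width: 0.0854
```

```bash
python3 - <<'E'
from h import *
from workcell import bot
st=bot.observe();f=bot.grab_frame("wrist");pickle.dump((f,st),open("w1.pkl","wb"))
cv2.imwrite("pics/w1.png",f["image"][:,:,::-1]);print(st);print(f["mount"],f["K"],f["dist"])
w=wristcam(f,st)
for X in ((.566,.195,.343),(.566,.195,.303)): print(proj(w,X))
E
```

```text
{'clock': 1.725, 'qpos': array([-0.79559619,  0.37382333,  0.55157576,  1.32847851, -0.19329092,
        1.49317929, -0.74804955]), 'qd': array([-0.01846371, -0.00719327, -0.0119328 ,  0.00824196,  0.00034146,
       -0.00197484,  0.00086499]), 'joint_efforts': array([ 2.73890018e+00, -7.58714533e+01,  1.14871117e+01, -4.33436537e+01,
        1.58796413e-01,  5.12013410e-02, -6.40880037e-02]), 'position': array([0.56567181, 0.1953186 , 0.45969982]), 'tool_rot': array([-3.14075553e+00,  5.93170968e-04,  1.08280260e+00]), 'force': array([-0.57302985,  0.04601979,  0.40769796]), 'moment': array([ 0.01501341,  0.00010258, -0.04438269]), 'grip_width': 0.08541363166730001}
[[-1.47724363e-04 -9.60683275e-01 -2.77646579e-01  6.97068608e-02]
 [ 9.99999989e-01 -1.40215960e-04 -4.68985935e-05 -7.93934465e-04]
 [ 6.12421282e-06 -2.77646583e-01  9.60683286e-01 -1.42029566e-01]
 [ 0.00000000e+00  0.00000000e+00  0.00000000e+00  1.00000000e+00]] [[289.90048687   0.         281.63862747]
 [  0.         289.90048687 210.29965114]
 [  0.           0.           1.        ]] [0.00291659 0.         0.         0.         0.        ]
[283.09153237 205.09171397]
[282.94124039 195.21356345]
```

View pics/w1.png

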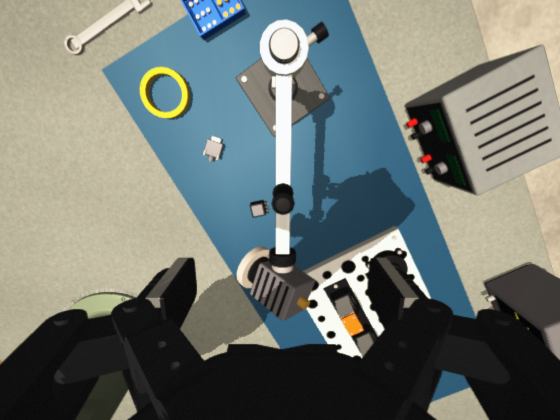

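```bash
python3 - <<'E'
from h import *
np.set_printoptions(precision=4,suppress=True)
f,st=pickle.load(open("w1.pkl","rb"));w=wristcam(f,st)
print("hinge",plane(w,(285,44),.311)); print("grip",plane(w,(283,203),.343))
for uv in ((256,293),(303,317),(249,271),(266,253),(313,290)):print(uv,plane(w,uv,.27))
h=plane(w,(285,44),.311);g=plane(w,(283,203),.343);v=(g-h)[:2];print(np.linalg.norm(v),np.degrees(np.arctan2(v[1],v[0])))
cv2.imwrite("pics/w1c.png",cv2.resize(f["image"][200:350,200:400,::-1],None,fx=4,fy=4,interpolation=cv2.INTER_CUBIC))
E
```

```text
hinge [0.6334 0.3184 0.311 ]
grip [0.5669 0.1968 0.343 ]
(256, 293) [0.4707 0.0894 0.27  ]
(303, 317) [0.5082 0.0285 0.27  ]
(249, 271) [0.4784 0.1212 0.27  ]
(266, 253) [0.5094 0.1328 0.27  ]
(313, 290) [0.538  0.0587 0.27  ]
0.13859400471443495 -118.68121719364636
```

View pics/w1c.png

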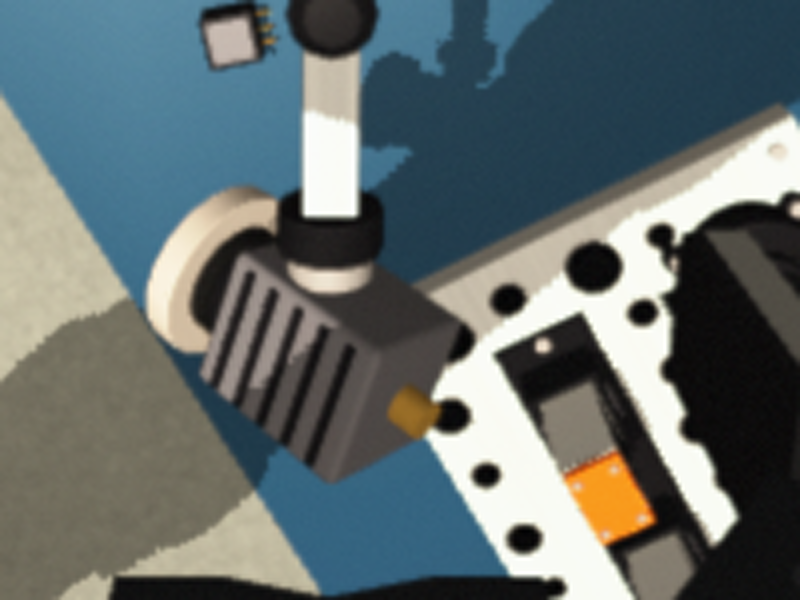

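Emit:
servo_tool(rows=[[[0.1,0.0,5.2,0,0,0],[0,0,5.2,0,0,0],[0,0,5.2,0,0,0],[0,0,0,0,0,0]]])

```text
clock: 2.28
position: [0.5643, 0.1966, 0.3017]
tool_rot: [-3.138, 0.004, 1.084]
force: [0.5, -0.5, 1.6]
grip_width: 0.085
```

Emit:
servo_tool(rows=[[[0,0,0,0,0,0],[0,0,0,0,0,0],[0,0,0,0,0,0]]], grip=-0.25, squeeze=20)

```text
clock: 2.65
position: [0.5668, 0.196, 0.3055]
tool_rot: [3.141, -0.001, 1.082]
force: [0.0, 0.3, -0.2]
grip_width: 0.0329
```

Emit:
servo_tool(rows=[[[0.08,1.46,0,0,0,-6],[0.08,1.46,0,0,0,-6],[0.08,1.46,0,0,0,-6]]])

```text
clock: 3.02
position: [0.608, 0.1819, 0.305]
tool_rot: [-3.141, -0.001, 1.4]
force: [-3.2, 2.1, 1.9]
grip_width: 0.0319
```

Emit:
servo_tool(rows=[[[0.08,1.46,0,0,0,-6],[0.08,1.46,0,0,0,-6],[0.04,0.98,0,0,0,-4]]])

```text
clock: 3.4
position: [0.6471, 0.1801, 0.3048]
tool_rot: [-3.142, 0.0, 1.678]
force: [-3.4, -1.1, 1.1]
grip_width: 0.0323
```

Emit:
servo_tool(rows=[[[0.02,0.73,0,0,0,-3],[0.02,0.73,0,0,0,-3],[0.02,0.73,0,0,0,-3]]])

```text
clock: 3.78
position: [0.6684, 0.184, 0.3048]
tool_rot: [-3.141, 0.0, 1.834]
force: [-2.4, -2.6, 0.8]
grip_width: 0.0323
```

Emit:
servo_tool(rows=[[[0.02,0.73,0,0,0,-3],[0.02,0.73,0,0,0,-3]]])

```text
clock: 4.03
position: [0.6823, 0.1884, 0.3049]
tool_rot: [-3.141, 0.001, 1.938]
force: [-1.9, -2.4, 0.5]
grip_width: 0.0319
```

Emit:
servo_tool(rows=[[[0.01,0.49,0,0,0,-2],[0.01,0.49,0,0,0,-2]]])

```text
clock: 4.28
position: [0.6913, 0.1927, 0.3046]
tool_rot: [3.141, 0.0, 2.008]
force: [-1.4, -3.1, 1.1]
grip_width: 0.0324
```

Emit:
servo_tool(rows=[[[0.01,0.49,0,0,0,-2],[0.01,0.49,0,0,0,-2]]])

```text
clock: 4.53
position: [0.6927, 0.1942, 0.3039]
tool_rot: [-3.123, -0.004, 2.077]
force: [-97.9, -31.3, 36.4]
grip_width: 0.0323
```

Emit:
servo_tool(rows=[[[0,-0.6,0,0,0,0],[0,-0.3,0,0,0,0]]])

```text
clock: 4.78
position: [0.6913, 0.1933, 0.3045]
tool_rot: [-3.141, -0.001, 2.078]
force: [0.7, -0.1, -0.2]
grip_width: 0.0317
```

```bash
python3 - <<'E'
from h import *
from workcell import bot
st=bot.observe();f=bot.grab_frame("wrist");pickle.dump((f,st),open("w2.pkl","wb"))
cv2.imwrite("pics/w2.png",f["image"][:,:,::-1]);print(st)
E
```

```text
{'clock': 4.775, 'qpos': array([-0.49790318,  0.64204612,  0.26184808,  1.23322146, -0.16299791,
        1.28722253,  0.26646353]), 'qd': array([-0.00385407, -0.03928015,  0.00341792,  0.06385108,  0.00930346,
       -0.05637345,  0.00458673]), 'joint_efforts': array([ 7.23297726e-01, -1.06068585e+02,  9.96630907e+00, -4.10705066e+01,
        8.03454453e-02,  4.61224308e-01, -2.61031254e-02]), 'position': array([0.69131585, 0.19331583, 0.30446249]), 'tool_rot': array([-3.14104713e+00, -9.29181958e-04,  2.07763923e+00]), 'force': array([ 0.74284999, -0.12693356, -0.17497905]), 'moment': array([ 0.00320087, -0.03251422, -0.03800181]), 'grip_width': 0.03173680960348767}
```

View pics/w2.png

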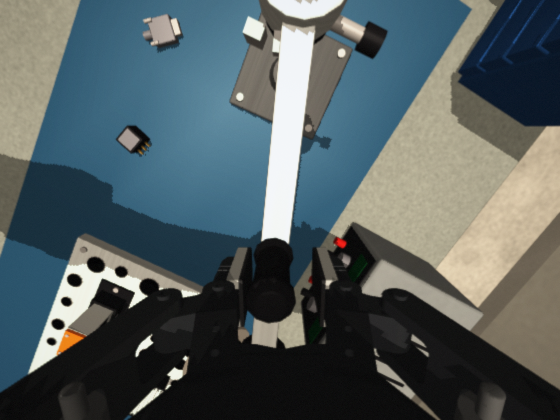

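Emit:
servo_tool(rows=[[[0,0,0,0,0,0],[0,0,0,0,0,0],[0,0,-3,0,0,0],[0,0,-5.5,0,0,0],[0,0,-6,0,0,0]]], grip=0.4)

```text
clock: 5.45
position: [0.6917, 0.193, 0.4507]
tool_rot: [-3.141, 0.0, 2.077]
force: [1.8, 0.2, 0.5]
grip_width: 0.0599
```

Emit:
servo_tool(rows=[[[-3,-3,-4,0,0,0],[0,0,0,0,0,0],[0,0,0,0,0,0]]], grip=1)

```text
clock: 5.82
position: [0.6803, 0.1525, 0.4887]
tool_rot: [-3.141, -0.0, 2.077]
force: [0.5, 0.1, -0.6]
grip_width: 0.0851
```

```bash
python3 - <<'E'
from h import *
from workcell import bot
st=bot.observe();f=bot.grab_frame("wrist");pickle.dump((f,st),open("w3.pkl","wb"))
cv2.imwrite("pics/w3.png",f["image"][:,:,::-1]);print(st['position'],st['tool_rot'],st['clock'])
for n in ("scene","side"):
    f=bot.grab_frame(n); cv2.imwrite(f"pics/{n}3.png",f["image"][:,:,::-1]); pickle.dump(f,open(f"{n}3.pkl","wb"))
E
```

```text
[0.68029431 0.15250251 0.48867954] [-3.14120242e+00 -4.91634906e-04  2.07681403e+00] 5.825
```

View pics/w3.png

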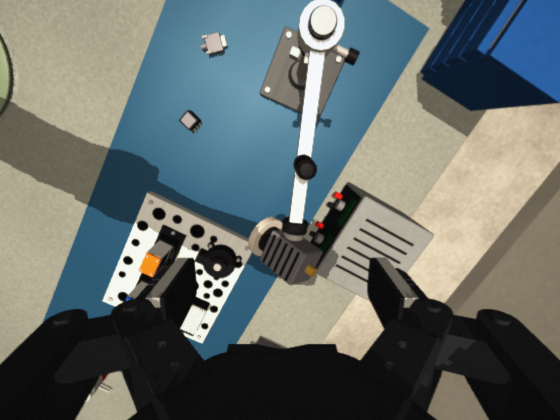

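View pics/side3.png

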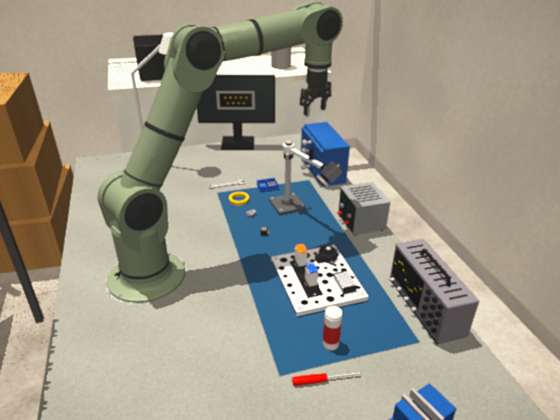

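View pics/scene3.png

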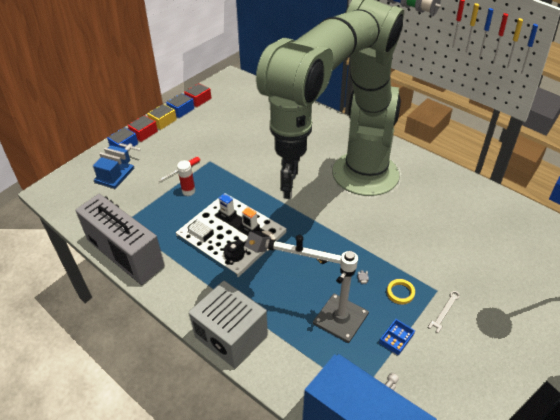

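```bash
python3 - <<'E'
from h import *
np.set_printoptions(precision=4,suppress=True)
f,st=pickle.load(open("w3.pkl","rb"));w=wristcam(f,st)
h=plane(w,(323,21),.311);g=plane(w,(305,166),.343);v=(g-h)[:2];print(h,g,np.linalg.norm(v),np.degrees(np.arctan2(v[1],v[0])))
# boom line edges: mask white in rows between
cv2.imwrite("pics/w3c.png",cv2.resize(f["image"][185:310,220:360,::-1],None,fx=4.8,fy=4.8,interpolation=cv2.INTER_CUBIC))
S=pickle.load(open("scene3.pkl","rb"));D=pickle.load(open("side3.pkl","rb"))
cv2.imwrite("pics/s3c.png",cv2.resize(S["image"][180:285,160:300,::-1],None,fx=5.5,fy=5.5,interpolation=cv2.INTER_CUBIC))
cv2.imwrite("pics/d3c.png",cv2.resize(D["image"][130:310,260:380,::-1],None,fx=3.3,fy=3.3,interpolation=cv2.INTER_CUBIC))
E
```

```text
[0.6325 0.3187 0.311 ] [0.6833 0.1922 0.343 ] 0.13630397633664199 -68.07691133992782
```

View pics/w3c.png

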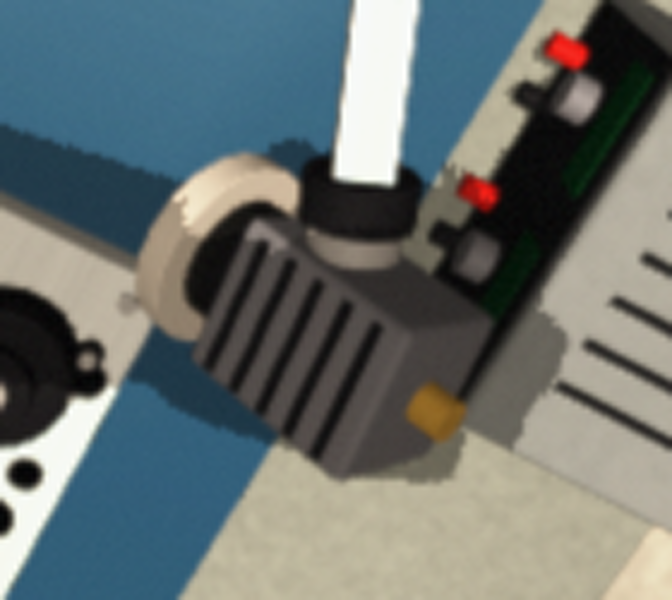

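View pics/s3c.png

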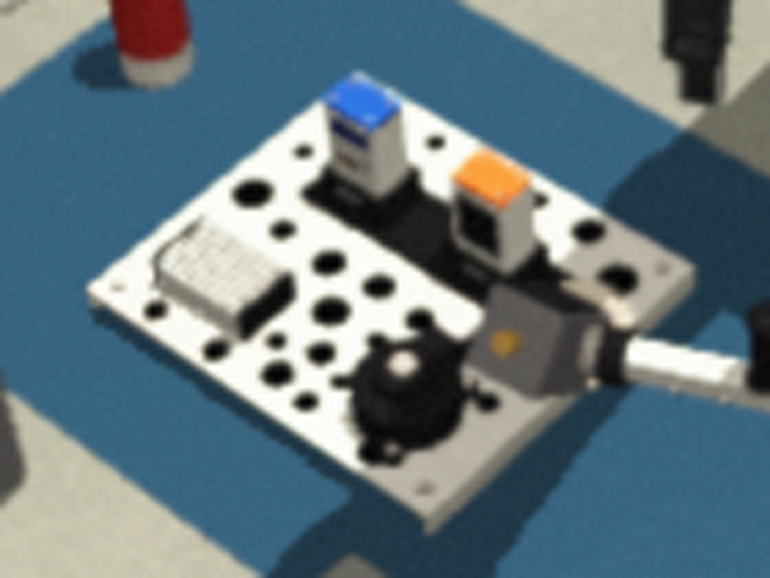

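```bash
python3 - <<'E'
from h import *
np.set_printoptions(precision=4,suppress=True)
f,st=pickle.load(open("w3.pkl","rb"));w=wristcam(f,st)
q=lambda u,v:(220+u/4.8,185+v/4.8)
s,c=np.sin(np.radians(40)),np.cos(np.radians(40))
zb=.25+.084*s+.023*c; zf=.25+.026*s+.023*c
B=[plane(w,q(412,325),zb),plane(w,q(340,478),zb)];F=[plane(w,q(256,218),zf),plane(w,q(195,355),zf)]
print(B,F,[np.linalg.norm(a[0]-a[1]) for a in (B,F)])
for a in (B,F):
    v=a[0]-a[1]; n=np.degrees(np.arctan2(v[1],v[0])); print("y dir? yaw look",n+90, n-90)
v=(sum(F)-sum(B))/2;print("look yaw from centres",np.degrees(np.arctan2(v[1],v[0])),np.linalg.norm(v))
x=v/np.linalg.norm(v)
hx=np.array([x[0],x[1],0]);hx/=np.linalg.norm(hx)
look=hx*c-np.array([0,0,s]);up=hx*s+np.array([0,0,c])
for P,xx in ((sum(F)/2,.026),(sum(B)/2,.084)): print("lens",P+look*xx-up*.023)
h=np.array([.633,.3186]);
for a in (-68.1,-67,-69): print(a,h+.26*np.array([np.cos(np.radians(a)),np.sin(np.radians(a))]))
print("zoom ring")
E
```

```text
[array([0.7375, 0.1046, 0.3216]), array([0.7427, 0.0601, 0.3216])] [array([0.697 , 0.098 , 0.2843]), array([0.7014, 0.0552, 0.2843])] [np.float64(0.04482974750708618), np.float64(0.04306683916609221)]
y dir? yaw look 186.68677648266646 6.6867764826664455
y dir? yaw look 185.85285540375077 5.852855403750752
look yaw from centres -171.92877743025332 0.0556292855049255
lens [0.6941 0.0759 0.25  ]
lens [0.691  0.0754 0.25  ]
-68.1 [0.73   0.0774]
-67 [0.7346 0.0793]
-69 [0.7262 0.0759]
zoom ring
```

```bash
python3 - <<'E'
from h import *
from workcell import bot
import itertools
from scipy.optimize import least_squares
st0=dict(qpos=np.array([-1.39120047,0.5220156,-0.03631233,1.59998316,0.02120227,1.02111626,-0.11281157]),position=np.array([0.15446647,0.60526845,0.23073382]),tool_rot=np.array([-3.14045896,0.00009,2.89176298]))
sts=[st0]+[pickle.load(open(f"w{i}.pkl","rb"))[1] for i in (1,2,3)]
def fk(q,L,s):
    R=Ro.identity();p=np.array([0,0,L[0]])
    for i,a in enumerate("zyzyzyz"):
        R=R*Ro.from_euler(a,s[i]*q[i])
        if i==2:p=p+R.apply([L[4],0,L[1]])
        if i==3:p=p+R.apply([-L[4],0,0])
        if i==4:p=p+R.apply([0,0,L[2]])
    p=p+R.apply([0,0,L[3]]);return p,R
best=[]
for s in itertools.product((1,-1),repeat=3):
    sg=[s[0],1,s[1],1,s[2],1,1]
    r=least_squares(lambda L:np.concatenate([fk(x["qpos"],L,sg)[0]-x["position"] for x in sts]),[.35,.45,.45,.25,0])
    best.append((r.cost,s,r.x))
best.sort(key=lambda b:b[0])
for b in best[:3]:print(b)
s=best[0][1]
for s7 in (1,-1):
  for x in sts:
    R=fk(x["qpos"],best[0][2],[s[0],1,s[1],1,s[2],1,s7])[1];print(s7,(R.inv()*Ro.from_euler("xyz",x["tool_rot"])).as_rotvec(degrees=True).round(2))
E
```

```text
(np.float64(0.0022338070073794417), (-1, -1, 1), array([ 0.15594788,  0.5279113 ,  0.42832441,  0.16188998, -0.0019992 ]))
(np.float64(0.0028349753936869975), (-1, -1, -1), array([-7.62184793e+01,  4.99966879e-01,  4.52301081e-01, -7.62805914e+01,
       -7.15227420e-02]))
(np.float64(0.023005080972695723), (-1, 1, -1), array([-1.02296055,  0.83316451,  0.22370425, -0.77180439, -0.04074471]))
1 [  1.68  -1.68 101.65]
1 [-24.04  24.04 174.22]
1 [-13.37  13.37  64.18]
1 [-13.05  13.05  53.76]
-1 [ 1.43 -1.79 88.72]
-1 [-0.92 24.58 90.49]
-1 [-17.5   10.    94.41]
-1 [-17.35   9.23  87.42]
```

```bash
cat > fit.py <<'E'
from h import *
import itertools
from scipy.optimize import least_squares
st0=dict(qpos=np.array([-1.39120047,0.5220156,-0.03631233,1.59998316,0.02120227,1.02111626,-0.11281157]),position=np.array([0.15446647,0.60526845,0.23073382]),tool_rot=np.array([-3.14045896,0.00009,2.89176298]))
sts=[st0]+[pickle.load(open(f"w{i}.pkl","rb"))[1] for i in (1,2,3)]
def rots(q,ax,s):
    out=[];R=Ro.identity()
    for i in range(7):
        R=R*Ro.from_euler(ax[i],s[i]*q[i]);out.append(R)
    return out
res=[]
for a3,a5 in itertools.product("xyz",repeat=2):
  for a in ("y",):
    for s in itertools.product((1,-1),repeat=6):
        sg=[s[0],1,s[1],s[2],s[3],s[4],s[5]];ax="zy"+a3+"y"+a5+"yz"
        Rs=[rots(x["qpos"],ax,sg)[-1] for x in sts]
        # R_i * C = T_i, with base yaw offset zero -> C spread
        C=[R.inv()*Ro.from_euler("xyz",x["tool_rot"]) for R,x in zip(Rs,sts)]
        m=Ro.concatenate(C).mean();e=np.degrees(max((m.inv()*c).magnitude() for c in C));res.append((e,ax,sg))
res.sort(key=lambda r:r[0]);print(*res[:6],sep="\n")
E
python3 fit.py
```

```text
(np.float64(3.6951683850002835e-05), 'zyzyzyz', [-1, 1, -1, 1, -1, 1, -1])
(np.float64(10.253363842013043), 'zyzyyyz', [-1, 1, -1, 1, -1, 1, -1])
(np.float64(10.368086254377568), 'zyzyyyz', [-1, 1, -1, 1, 1, 1, -1])
(np.float64(10.667700598450304), 'zyzyxyz', [-1, 1, -1, 1, -1, 1, -1])
(np.float64(10.974117426915438), 'zyzyxyz', [-1, 1, -1, 1, 1, 1, -1])
(np.float64(14.454172869451666), 'zyzyzyz', [-1, 1, -1, 1, 1, 1, -1])
```

```bash
cat >> fit.py <<'E'
ax,sg=res[0][1],res[0][2]
def cols(q,terms):
    Rs=rots(q,ax,sg);c=[np.array([0,0,1.])]
    for k,e in terms:c.append(Rs[k].apply(np.eye(3)[e]))
    return np.column_stack(c)
import sys
base=[(2,2),(4,2),(6,2)]
for nm,ex in (("none",[]),("x6",[(5,0)]),("x3x4",[(2,0),(3,0)]),("x3x4x6",[(2,0),(3,0),(5,0)]),("y's",[(1,1),(3,1),(5,1)]),("y3y5",[(3,1),(5,1)]),("x1",[(0,0)]),("x1 x6",[(0,0),(5,0)])):
    A=np.vstack([cols(x["qpos"],base+ex) for x in sts]);b=np.concatenate([x["position"] for x in sts])
    L,_,rk,_=np.linalg.lstsq(A,b,rcond=1e-6);print(nm,L.round(4),rk,"err mm",(np.abs(A@L-b).max()*1e3).round(3))
E
python3 fit.py|tail -8
```

```text
x3x4x6 [-7.30540e+01  5.25500e-01  4.43200e-01 -7.31422e+01  1.07000e-02
  8.31000e-02  7.03000e-02] 7 err mm 58.044
y's [ 3.203e-01  5.297e-01  4.207e-01  3.279e-01 -2.130e-02 -3.750e-02
 -4.000e-04] 7 err mm 0.0
y3y5 [ 0.849   0.523   0.4299  0.8475 -0.0259 -0.0314] 6 err mm 5.102
x1 [-56.7636   0.6107   0.4518 -56.697   -0.1186] 5 err mm 57.778
x1 x6 [-4.54853e+01  5.90200e-01  4.37300e-01 -4.54335e+01 -1.26700e-01
 -4.17000e-02] 6 err mm 59.208
```

```bash
cat > ik.py <<'E'
from h import *
from scipy.optimize import least_squares
AX="zyzyzyz";SG=[-1,1,-1,1,-1,1,-1]
LL=dict(H=.3203,L1=.5297,L2=.4207,L3=.3279,y1=-.0213,y3=-.0375,y5=-.0004)
C=Ro.from_euler("z",90,degrees=True)
LO=np.array([-2.91,-.3,-1.5,.17,-1.26,.16,-2.52]);HI=np.array([2.91,2.13,1.42,2.43,4.41,1.93,2.52])
def fk(q):
    R=Ro.identity();p=np.array([0,0,LL["H"]])
    add={1:[0,LL["y1"],0],2:[0,0,LL["L1"]],3:[0,LL["y3"],0],4:[0,0,LL["L2"]],5:[0,LL["y5"],0],6:[0,0,LL["L3"]]}
    for i in range(7):
        R=R*Ro.from_euler(AX[i],SG[i]*q[i])
        if i in add:p=p+R.apply(add[i])
    return p,R*CC
CC=C
def setC(st):
    global CC
    CC=Ro.identity();CC=fk(st["qpos"])[1].inv()*Ro.from_euler("xyz",st["tool_rot"])
def ik(p,R,q0,w=.01):
    Rt=Ro.from_matrix(R)
    def res(q):
        a,b=fk(q);return np.concatenate([(a-p)*10,(b.inv()*Rt).as_rotvec()*3,w*(q-q0)])
    r=least_squares(res,np.clip(q0,LO+1e-3,HI-1e-3),bounds=(LO,HI));a,b=fk(r.x)
    return r.x,np.linalg.norm(a-p)*1e3,np.degrees((b.inv()*Rt).magnitude())
E
python3 - <<'E'
from ik import *
np.set_printoptions(precision=3,suppress=True)
_,st=pickle.load(open("w3.pkl","rb"));setC(st);print(fk(st["qpos"])[0]-st["position"])
look=np.array([-.760,-.0934,-.643]);x=-look/np.linalg.norm(look);y=np.array([-x[1],x[0],0]);y/=np.linalg.norm(y);z=np.cross(x,y)
cen=np.array([.6045,.0649,.169])
for tilt in (0,-10,-20,-30):
  # tool z in module frame: rotated from -z about y
  t=np.radians(tilt); tz=-z*np.cos(t)+x*np.sin(t)
  for sgn in (1,-1):
    ty=sgn*y; R=np.column_stack([np.cross(ty,tz),ty,tz]); tcp=cen+z*.015+tz*.0187
    for q0 in (st["qpos"],np.array([-.1,.5,0,1.6,0,.6,0]),np.array([.4,.5,-.5,1.6,0,.6,0]),np.array([-.1,.5,0,1.6,3,.6,0])):
        q,e,a=ik(tcp,R,q0); print(tilt,sgn,q,"%.1f %.2f"%(e,a))
E
```

```text
[-0. -0. -0.]
0 1 [ 0.538  0.622 -1.016  2.249  2.002  0.612 -0.337] 0.0 0.01
0 1 [ 0.458  0.571 -0.898  2.252  2.052  0.543 -0.421] 0.0 0.01
0 1 [ 0.589  0.664 -1.096  2.247  1.973  0.667 -0.282] 0.0 0.00
0 1 [ 0.064  0.451 -0.383  2.27   2.405  0.345 -0.882] 0.0 0.00
0 -1 [-0.609  0.436  0.487  2.15  -1.26   0.16  -0.451] 22.4 8.84
0 -1 [-0.608  0.436  0.487  2.15  -1.26   0.16  -0.451] 22.4 8.84
0 -1 [-0.608  0.436  0.487  2.15  -1.26   0.16  -0.451] 22.4 8.84
0 -1 [-0.612  0.487  0.469  2.302  3.523  0.326  1.018] 0.0 0.00
-10 1 [-0.049  0.425 -0.232  2.152  1.252  0.16   0.25 ] 0.0 0.01
-10 1 [-0.049  0.425 -0.232  2.152  1.253  0.16   0.249] 0.0 0.01
-10 1 [ 0.162  0.454 -0.5    2.141  1.36   0.275  0.178] 0.0 0.01
-10 1 [ 0.15   0.451 -0.484  2.142  1.357  0.268  0.178] 0.0 0.01
-10 -1 [-0.591  0.462  0.464  2.16  -1.26   0.16  -0.454] 2.4 0.95
-10 -1 [-0.591  0.462  0.463  2.16  -1.26   0.16  -0.454] 2.4 0.95
-10 -1 [-0.591  0.462  0.463  2.16  -1.26   0.16  -0.454] 2.4 0.95
-10 -1 [-0.607  0.474  0.478  2.205  4.41   0.16   0.15 ] 3.9 1.54
-20 1 [-0.105  0.443 -0.153  2.02  
[... 331 characters left out ...]
 -0.549  0.351 -1.154] 0.0 0.00
-20 -1 [-0.451  0.46   0.298  2.037 -0.323  0.328 -1.366] 0.0 0.00
-20 -1 [-0.59   0.498  0.456  2.216  4.41   0.16   0.148] 24.2 9.41
-30 1 [-0.107  0.492 -0.144  1.879  0.152  0.607  1.346] 0.0 0.00
-30 1 [ 0.075  0.513 -0.392  1.869  0.356  0.647  1.169] 0.0 0.00
-30 1 [ 0.28   0.569 -0.685  1.858  0.587  0.728  0.976] 0.0 0.00
-30 1 [ 0.558  0.764 -1.161  1.846  0.947  0.973  0.703] 0.0 0.00
-30 -1 [-0.808  0.675  0.885  1.913 -0.811  0.738 -0.93 ] 0.0 0.00
-30 -1 [-0.54   0.534  0.452  1.901 -0.387  0.608 -1.309] 0.0 0.00
-30 -1 [-0.322  0.495  0.147  1.89  -0.102  0.588 -1.567] 0.0 0.00
-30 -1 [-0.575  0.522  0.435  2.228  4.41   0.16   0.147] 44.8 17.26
```

```bash
cat > pathsim.py <<'E'
from ik import *
from scipy.spatial.transform import Slerp
np.set_printoptions(precision=2,suppress=True)
_,st=pickle.load(open("w3.pkl","rb"));setC(st)
def lin(q,p0,R0,p1,R1,n):
    # min-norm differential stepping
    S=Slerp([0,1],Ro.concatenate([R0,R1])); mx=0
    for i in range(1,n+1):
        p=p0+(p1-p0)*i/n;R=S(i/n).as_matrix()
        qn,e,a=ik(p,R,q,w=.02);q=qn
        if i%(max(1,n//4))==0 or e>3:print("   ",q,"%.1f %.1f"%(e,a))
    return q
def frames(tilt,sgn,x,y,z):
    t=np.radians(tilt); tz=-z*np.cos(t)+x*np.sin(t);ty=sgn*y
    return np.column_stack([np.cross(ty,tz),ty,tz]),tz
if __name__=="__main__":
  X,Y,Z=np.eye(3)
  look=np.array([-.760,-.0934,-.643]);x=-look/np.linalg.norm(look);y=np.array([-x[1],x[0],0]);y/=np.linalg.norm(y);z=np.cross(x,y)
  for sgn in (1,-1):
    for tilt in (-20,-28):
        print("sgn",sgn,"tilt",tilt)
        R0=Ro.from_euler("xyz",st["tool_rot"]);q=st["qpos"];p=st["position"]
        Rg,tz=frames(tilt,sgn,X,Y,Z);pg=np.array([.546,-.25,.092])+tz*.0187
        Rd=Ro.from_matrix(frames(0,sgn,X,Y,Z)[0]);pu=pg+np.array([0,0,.25])
        q=lin(q,p,R0,pu,Rd,12);print("up");q=lin(q,pu,Rd,pg-tz*.1,Ro.from_matrix(Rg),8);print("pre")
        q=lin(q,pg-tz*.1,Ro.from_matrix(Rg),pg,Ro.from_matrix(Rg),4);print("grasp")
        p2=pg+np.array([0,0,.15]);q=lin(q,pg,Ro.from_matrix(Rg),p2,Ro.from_matrix(Rg),4);print("lift")
        Rf,tzf=frames(tilt,sgn,x,y,z);pf=np.array([.6045,.0649,.169])+.02*z+tzf*.0187
        pm=pf-.1*x+np.array([0,0,.06])
        q=lin(q,p2,Ro.from_matrix(Rg),pm,Ro.from_matrix(Rf),10);print("mid")
        q=lin(q,pm,Ro.from_matrix(Rf),pf,Ro.from_matrix(Rf),6)
E
python3 pathsim.py
```

```text
sgn 1 tilt -20
    [-0.32  0.45  0.25  1.2  -0.11  1.51  0.68] 0.0 0.0
    [-0.16  0.38  0.22  1.39 -0.08  1.38  1.09] 0.0 0.0
    [ 0.02  0.37  0.2   1.51 -0.07  1.27  1.53] 0.0 0.0
    [ 0.21  0.39  0.17  1.57 -0.07  1.18  1.97] 0.0 0.0
up
    [ 0.2   0.49  0.17  1.53 -0.05  1.21  1.95] 0.0 0.0
    [ 0.19  0.58  0.18  1.49 -0.04  1.25  1.93] 0.0 0.0
    [ 0.18  0.68  0.18  1.43 -0.03  1.29  1.91] 0.0 0.0
    [ 0.17  0.78  0.18  1.36 -0.02  1.34  1.9 ] 0.0 0.0
pre
    [ 0.17  0.8   0.18  1.4  -0.02  1.28  1.9 ] 0.0 0.0
    [ 0.17  0.81  0.18  1.44 -0.02  1.23  1.9 ] 0.0 0.0
    [ 0.18  0.83  0.17  1.48 -0.02  1.18  1.9 ] 0.0 0.0
    [ 0.18  0.85  0.17  1.51 -0.02  1.13  1.9 ] 0.0 0.0
grasp
    [ 0.18  0.8   0.18  1.5  -0.02  1.19  1.9 ] 0.0 0.0
    [ 0.17  0.75  0.18  1.48 -0.01  1.25  1.9 ] 0.0 0.0
    [ 0.17  0.71  0.19  1.45 -0.01  1.32  1.91] 0.0 0.0
    [ 0.17  0.68  0.19  1.42 -0.01  1.39  1.91] 0.0 0.0
lift
    [ 0.11  0.57  0.16  1.61 -0.04  1.17  1.86] 0.0 0.0
    [ 0.04  0.48  0.12  1.79 -0.06  0.95  1.81] 0.0 0.0
    [-0.04  0.4   0.08  1.95 -0.08  0.73  1.74] 0.0 0.0
   
[... 4369 characters left out ...]
1.5  -0.94] 0.0 0.0
    [-0.12  0.88  0.76  1.33 -0.31  1.56 -0.94] 0.0 0.0
lift
    [-0.24  0.77  0.75  1.53 -0.35  1.36 -0.97] 0.0 0.0
    [-0.36  0.67  0.75  1.7  -0.4   1.17 -1.  ] 0.0 0.0
    [-0.49  0.57  0.73  1.86 -0.45  0.96 -1.04] 0.0 0.0
    [-0.61  0.5   0.71  2.01 -0.51  0.73 -1.08] 0.0 0.0
    [-0.73  0.45  0.66  2.13 -0.58  0.5  -1.11] 0.0 0.0
mid
    [-0.72  0.47  0.65  2.1  -0.58  0.51 -1.11] 0.0 0.0
    [-0.71  0.49  0.65  2.07 -0.58  0.53 -1.12] 0.0 0.0
    [-0.7   0.5   0.65  2.04 -0.58  0.55 -1.12] 0.0 0.0
    [-0.69  0.52  0.65  2.01 -0.58  0.56 -1.12] 0.0 0.0
    [-0.68  0.54  0.64  1.97 -0.59  0.58 -1.12] 0.0 0.0
    [-0.68  0.56  0.64  1.94 -0.59  0.6  -1.12] 0.0 0.0
```

```bash
python3 - <<'E'
from h import *
from workcell import bot
plan(bot.observe(),[.546,-.25,.33],down(90),9)
E
```

```text
[[-3.2, -3.5, 1.8, 0.0, 0.0, -6.8], [-2.8, -3.8, 1.7, 0.0, 0.0, -6.7], [-2.2, -4.1, 1.8, 0.0, 0.0, -6.8], [-1.8, -4.4, 1.7, 0.0, 0.0, -6.8], [-1.3, -4.5, 1.8, 0.0, -0.1, -6.8]]
[[-0.7, -4.7, 1.8, 0.0, 0.0, -6.7], [-0.2, -4.7, 1.7, -0.1, 0.0, -6.8], [0.4, -4.7, 1.8, 0.0, 0.0, -6.8], [1.0, -4.6, 1.7, 0.0, 0.0, -6.8]]
end [ 0.54605935 -0.24960767  0.33022634] residual deg 0.05229823084782266 max [3.2 4.7 1.8 0.1 0.1 6.8]
```

Emit:
servo_tool(rows=[[[-3.2,-3.5,1.8,0,0,-6.8],[-2.8,-3.8,1.7,0,0,-6.7],[-2.2,-4.1,1.8,0,0,-6.8],[-1.8,-4.4,1.7,0,0,-6.8],[-1.3,-4.5,1.8,0,0,-6.8]]])

```text
clock: 6.6
position: [0.6053, -0.0721, 0.4002]
tool_rot: [-3.141, -0.001, 2.673]
force: [0.8, -0.3, -0.8]
grip_width: 0.0856
```

Emit:
servo_tool(rows=[[[-0.7,-4.7,1.8,0,0,-6.7],[-0.2,-4.7,1.7,0,0,-6.8],[0.4,-4.7,1.8,0,0,-6.8],[1.0,-4.6,1.7,0,0,-6.8],[0,0,0,0,0,0]]])

```text
clock: 7.22
position: [0.5439, -0.2534, 0.3295]
tool_rot: [-3.141, -0.003, 3.138]
force: [0.2, 0.3, 0.3]
grip_width: 0.0854
```

Emit:
servo_tool(rows=[[[0,0,0,0,0,0],[0,0,0,0,0,0]]])

```text
clock: 7.48
position: [0.5466, -0.249, 0.3314]
tool_rot: [3.141, 0.0, -3.14]
force: [-0.1, 0.5, 0.7]
grip_width: 0.0857
```

```bash
python3 - <<'E'
from h import *
from workcell import bot
np.set_printoptions(precision=4,suppress=True)
st=bot.observe();f=bot.grab_frame("wrist");pickle.dump((f,st),open("w4.pkl","wb"))
cv2.imwrite("pics/w4.png",f["image"][:,:,::-1]);print(st['position'],st['tool_rot'],st['clock'],st["qpos"])
w=wristcam(f,st)
h=cv2.cvtColor(f["image"],cv2.COLOR_RGB2HSV)
for nm,lo,hi in (("blue",(108,150,140),(125,255,255)),("orange",(5,150,140),(20,255,255))):
    m=cv2.inRange(h,np.array(lo),np.array(hi))
    n,l,s,c=cv2.connectedComponentsWithStats(m)
    for k in range(1,n):
        if s[k,4]>150:
            cn=cv2.findContours((l==k).astype(np.uint8),0,2)[0][0];r=cv2.minAreaRect(cn)
            q=[plane(w,p,.117) for p in cv2.boxPoints(r)]
            print(nm,s[k],np.mean(q,0),[np.linalg.norm(q[i]-q[i-1]).round(4) for i in (1,2)],[np.degrees(np.arctan2(*(q[i]-q[i-1])[[1,0]])).round(1) for i in (1,2)])
E
```

```text
[ 0.5466 -0.249   0.3314] [ 3.1413  0.0002 -3.1405] 7.475 [ 0.2116  0.4     0.1675  1.5448 -0.07    1.2025  1.9633]
blue [265 173  35  24 172] [ 0.5446 -0.2489  0.117 ] [np.float64(0.0419), np.float64(0.0291)] [np.float64(90.1), np.float64(1.0)]
orange [353 172  36  24 760] [ 0.5432 -0.1387  0.117 ] [np.float64(0.0431), np.float64(0.0292)] [np.float64(90.1), np.float64(5.8)]
```

View pics/w4.png

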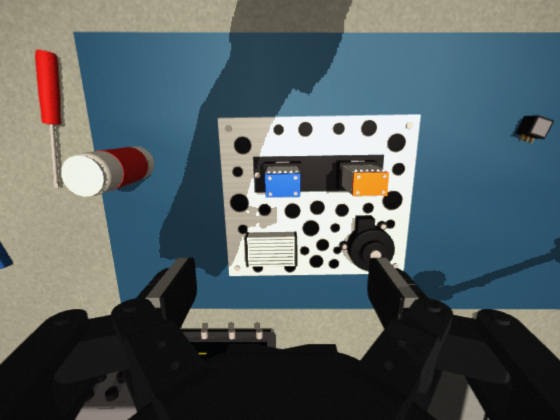

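```bash
python3 - <<'E'
from pathsim import *
from workcell import bot
X,Y,Z=np.eye(3);a=np.radians(.5);X=np.array([np.cos(a),np.sin(a),0]);Y=np.array([-np.sin(a),np.cos(a),0])
R,tz=frames(-25,1,X,Y,Z);pg=np.array([.545,-.249,.094])+tz*.0187
s=bot.observe()
plan(s,pg-.1*tz,R,5)
s2=dict(position=pg-.1*tz,tool_rot=Ro.from_matrix(R).as_euler("xyz"));plan(s2,pg,R,3);print(pg)
E
```

```text
[[-0.7, 0.0, 3.3, 0.0, 5.0, -0.1], [-0.9, 0.0, 3.2, 0.0, 5.0, -0.1], [-1.2, 0.0, 3.1, 0.1, 5.0, -0.1], [-1.5, 0.0, 3.0, 0.0, 5.0, 0.0], [-1.7, 0.0, 2.8, 0.0, 5.0, -0.1]]
end [ 0.58 -0.25  0.17] residual deg 0.03307882932006446 max [1.7 0.  3.3 0.1 5.  0.1]
[[0.0, 0.0, 3.3, 0.0, 0.0, 0.0], [0.0, 0.0, 3.4, 0.0, 0.0, 0.0], [0.0, 0.0, 3.3, 0.0, 0.0, 0.0]]
end [ 0.54 -0.25  0.08] residual deg 3.2581602451511923e-14 max [0.  0.  3.4 0.  0.  0. ]
[ 0.54 -0.25  0.08]
```

Emit:
servo_tool(rows=[[[-0.7,0,3.3,0,5,-0.1],[-0.9,0,3.2,0,5,-0.1],[-1.2,0,3.1,0,5,-0.1],[-1.5,0,3.0,0,5,0],[-1.7,0,2.8,0,5,-0.1]]])

```text
clock: 8.15
position: [0.5794, -0.2492, 0.1672]
tool_rot: [3.14, -0.438, -3.133]
force: [0.3, -0.2, -0.0]
grip_width: 0.0856
```

Emit:
servo_tool(rows=[[[0,0,0,0,0,0],[0,0,0,0,0,0]]])

```text
clock: 8.4
position: [0.579, -0.2502, 0.1691]
tool_rot: [3.141, -0.434, -3.135]
force: [-0.1, -0.6, 1.0]
grip_width: 0.0853
```

```bash
python3 - <<'E'
from h import *
from workcell import bot
np.set_printoptions(precision=4,suppress=True)
st=bot.observe();f=bot.grab_frame("wrist");pickle.dump((f,st),open("w5.pkl","wb"))
cv2.imwrite("pics/w5.png",f["image"][:,:,::-1]);print(st['position'],st['tool_rot'],st["qpos"])
E
```

```text
[ 0.579  -0.2502  0.1691] [ 3.141  -0.4342 -3.1346] [ 0.1591  0.8436  0.1858  1.2671 -0.0066  1.4546  1.8924]
```

View pics/w5.png

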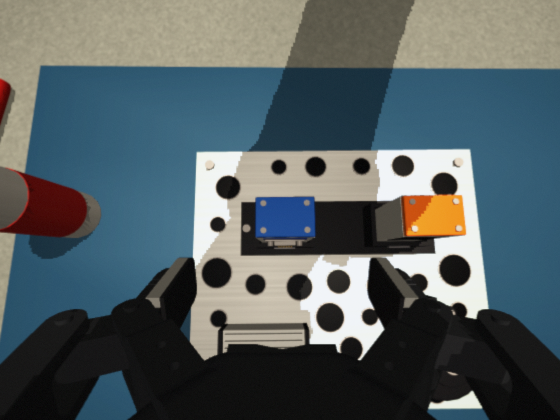

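Emit:
servo_tool(rows=[[[0,0.1,3.3,0,0,0],[0,0,3.4,0,0,0],[0,0,3.3,0,0,0],[0,0,0,0,0,0],[0,0,0,0,0,0]]])

```text
clock: 9.07
position: [0.5377, -0.2497, 0.0797]
tool_rot: [3.141, -0.433, -3.135]
force: [0.5, -0.2, 0.8]
grip_width: 0.0857
```

Emit:
servo_tool(rows=[[[0,0,0,0,0,0],[0,0,0,0,0,0],[0,0,0,0,0,0],[0,0,0,0,0,0]]], grip=-1, squeeze=60)

```text
clock: 9.57
position: [0.5369, -0.2494, 0.078]
tool_rot: [3.14, -0.435, -3.134]
force: [0.3, -0.4, 6.4]
grip_width: 0.0436
```

```bash
python3 - <<'E'
from h import *
from workcell import bot
np.set_printoptions(precision=4,suppress=True)
st=bot.observe();f=bot.grab_frame("wrist");pickle.dump((f,st),open("w6.pkl","wb"))
cv2.imwrite("pics/w6.png",f["image"][:,:,::-1]);print(st['position'],st['tool_rot'],st["force"],st["grip_width"])
E
```

```text
[ 0.5369 -0.2494  0.078 ] [ 3.1405 -0.4354 -3.1345] [ 0.3326 -0.4151  6.448 ] 0.043620506011551825
```

View pics/w6.png

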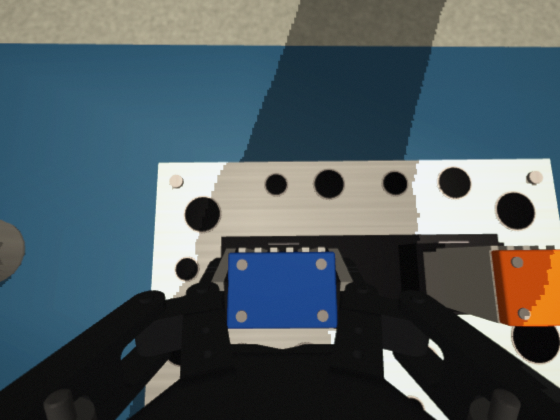

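Emit:
servo_tool(rows=[[[0.42,0,-0.9,0,0,0],[0.84,0,-1.8,0,0,0],[1.05,0,-2.26,0,0,0],[1.05,0,-2.26,0,0,0],[1.05,0,-2.26,0,0,0]]])

```text
clock: 10.25
position: [0.5365, -0.2496, 0.1842]
tool_rot: [3.14, -0.435, -3.135]
force: [0.0, -0.4, -2.2]
grip_width: 0.0435
```

Emit:
servo_tool(rows=[[[1.05,0,-2.26,0,0,0],[0,0,0,0,0,0],[0,0,0,0,0,0],[0,0,0,0,0,0]]])

```text
clock: 10.75
position: [0.5361, -0.2493, 0.2062]
tool_rot: [3.14, -0.438, -3.134]
force: [0.2, -0.2, -2.1]
grip_width: 0.0431
```

```bash
python3 - <<'E'
from h import *
from workcell import bot
np.set_printoptions(precision=4,suppress=True)
st=bot.observe();f=bot.grab_frame("wrist");pickle.dump((f,st),open("w7.pkl","wb"))
cv2.imwrite("pics/w7.png",f["image"][:,:,::-1]);print(st['position'],st['tool_rot'],st["force"],st["grip_width"])
for n in ("scene","side"):
    f=bot.grab_frame(n); cv2.imwrite(f"pics/{n}7.png",f["image"][:,:,::-1]); pickle.dump(f,open(f"{n}7.pkl","wb"))
    x,y=(170,150) if n=="scene" else (240,170)
    cv2.imwrite(f"pics/{n}7c.png",cv2.resize(f["image"][y:y+130,x:x+180,::-1],None,fx=4,fy=4,interpolation=cv2.INTER_CUBIC))
E
```

```text
[ 0.5361 -0.2493  0.2062] [ 3.1397 -0.4376 -3.1342] [ 0.2031 -0.1507 -2.1414] 0.043140261897000445
```

View pics/scene7c.png

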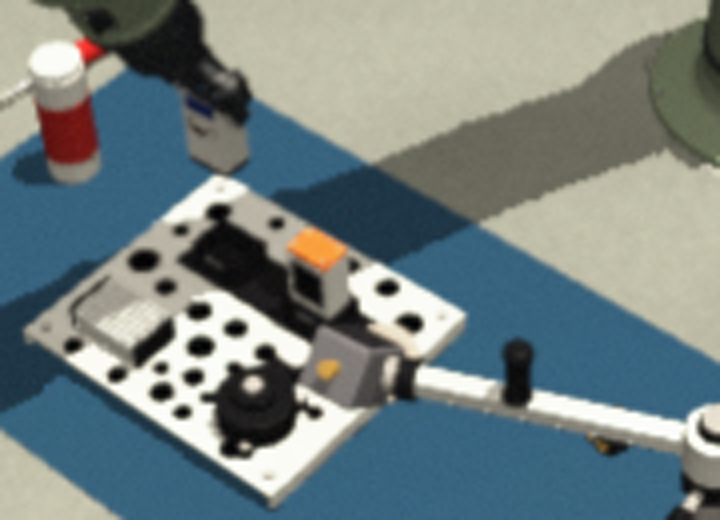

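View pics/side7c.png

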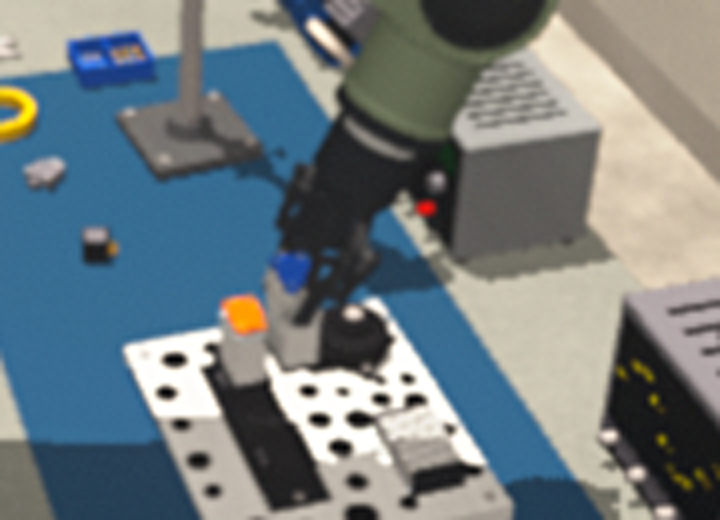

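View pics/w7.png

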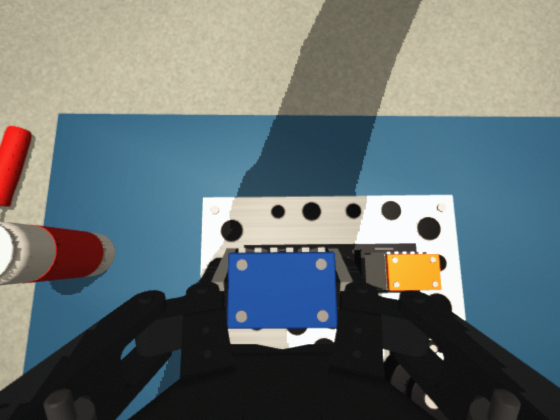

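```bash
cat > cam.py <<'E'
from h import *
def camR(yaw):
    a=np.radians(yaw);s,c=np.sin(np.radians(40)),np.cos(np.radians(40));hx=np.array([np.cos(a),np.sin(a),0])
    x=hx*c-np.array([0,0,s]);z=hx*s+np.array([0,0,c]);return np.column_stack([x,np.cross(z,x),z])
LENS=np.array([.6925,.0757,.25]);YAW=-173.3
def drawcam(img,f,sc,x0,y0):
    R=camR(YAW)
    P=lambda v:(proj(f,LENS+R@np.array(v))-[x0,y0])*sc
    for xx in (0,-.012):
        pts=np.array([P([xx,.029*np.cos(t),.029*np.sin(t)]) for t in np.linspace(0,6.28,40)]);cv2.polylines(img,[np.int32(pts)],True,(0,255,0),1)
    for a in ([-.026,-.084]):
        pts=np.array([P([a,u,v]) for u,v in ((-.023,-.023),(.023,-.023),(.023,.023),(-.023,.023))]);cv2.polylines(img,[np.int32(pts)],True,(255,0,255),1)
E
python3 - <<'E'
from cam import *
f,st=pickle.load(open("w3.pkl","rb"));w=wristcam(f,st)
i=cv2.resize(f["image"][185:310,220:360,::-1],None,fx=4.8,fy=4.8,interpolation=cv2.INTER_CUBIC);drawcam(i,w,4.8,220,185)
D=pickle.load(open("side7.pkl","rb"));S=pickle.load(open("scene3.pkl","rb"));D=pickle.load(open("side3.pkl","rb"))
j=cv2.resize(S["image"][215:265,230:290,::-1],None,fx=6,fy=6,interpolation=cv2.INTER_CUBIC);drawcam(j,S,6,230,215)
k=cv2.resize(D["image"][145:195,300:360,::-1],None,fx=6,fy=6,interpolation=cv2.INTER_CUBIC);drawcam(k,D,6,300,145)
o=np.zeros((600,800,3),np.uint8);i=cv2.resize(i,(440,393));o[:393,:440]=i;o[:300,440:800]=j[:300,:360];o[300:600,440:800]=k[:300,:360];cv2.imwrite("pics/chk.png",o)
E
```

```text
(no output)
```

View pics/chk.png

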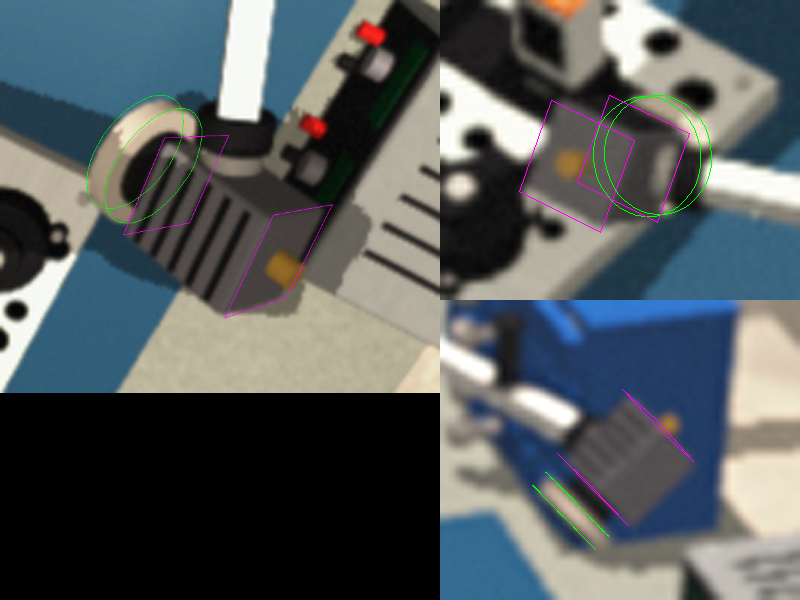

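```bash
cat > rel.py <<'E'
from cam import *
_,g=pickle.load(open("w6.pkl","rb"))
Rg=Ro.from_euler("xyz",g["tool_rot"])
Rm=Ro.from_euler("z",0.6,degrees=True)
MC=np.array([.545,-.2492,.072])
rel_p=Rg.inv().apply(MC-g["position"]); rel_R=Rg.inv()*Rm
def module(st):
    T=Ro.from_euler("xyz",st["tool_rot"]);return st["position"]+T.apply(rel_p),T*rel_R
def tool_for(mc,R):
    T=Ro.from_matrix(R)*rel_R.inv();return mc-T.apply(rel_p),T.as_matrix()
def inlens(st):
    c,R=module(st);X=camR(YAW);port=c+R.apply([.02,0,.005]);return X.T@(port-LENS),X.T@R.as_matrix()[:,0],c
E
python3 - <<'E'
from rel import *
from workcell import bot
np.set_printoptions(precision=4,suppress=True)
f,st=pickle.load(open("w7.pkl","rb"));w=wristcam(f,st);c,R=module(st);print(c,R.as_euler("xyz",degrees=True))
for u,v in ((-.015,-.022),(-.015,.022),(.015,.022),(.015,-.022)): print(proj(w,c+R.apply([u,v,.045])))
X=camR(YAW);Rt=np.column_stack([-X[:,0],-X[:,1],X[:,2]])
mc=LENS+X@np.array([.1,0,0])-Rt@np.array([.02,0,.005]);print("target",mc,np.linalg.det(Rt))
pf,Rf=tool_for(mc,Rt);pm,_=tool_for(mc-.09*Rt[:,0]*[1,1,0]+[0,0,.03],Rt)
print(pf,pm)
s=bot.observe();plan(s,pm,Rf,9)
E
```

```text
[ 0.5442 -0.2491  0.2002] [0.0425 0.1262 0.5933]
[228.3452 249.9051]
[336.2029 249.4727]
[338.7675 326.7458]
[226.4412 327.2116]
target [0.6044 0.0653 0.169 ] 0.9999999999999999
[0.5944 0.0641 0.1684] [0.5259 0.056  0.1984]
[[0.0, 3.4, 0.1, 0.1, -4.5, -0.7], [0.1, 3.4, 0.1, 0.0, -4.4, -0.7], [-0.1, 3.4, 0.2, 0.1, -4.5, -0.7], [0.0, 3.4, 0.1, 0.0, -4.4, -0.7], [-0.1, 3.4, 0.1, 0.1, -4.5, -0.7]]
[[-0.1, 3.4, 0.1, 0.0, -4.4, -0.7], [-0.2, 3.4, 0.1, 0.1, -4.5, -0.7], [-0.1, 3.3, 0.2, 0.0, -4.4, -0.7], [-0.3, 3.4, 0.1, 0.1, -4.5, -0.7]]
end [0.5263 0.0557 0.1988] residual deg 0.06426958186606797 max [0.3 3.4 0.2 0.1 4.5 0.7]
```

Emit:
servo_tool(rows=[[[0,3.4,0,0,-4.5,-0.7],[0,3.4,0.1,0,-4.4,-0.7],[0,3.4,0.1,0.1,-4.5,-0.7],[0,3.4,0.1,0,-4.4,-0.7],[-0.1,3.4,0.1,0.1,-4.5,-0.7]]])

```text
clock: 11.52
position: [0.5313, -0.0785, 0.2043]
tool_rot: [3.129, -0.044, -3.075]
force: [0.9, 0.1, -2.0]
grip_width: 0.0433
```

Emit:
servo_tool(rows=[[[-0.1,3.4,0.1,0,-4.4,-0.7],[-0.1,3.4,0.1,0.1,-4.5,-0.7],[-0.1,3.3,0.1,0,-4.4,-0.7],[-0.2,3.4,0.1,0.1,-4.5,-0.7]]])

```text
clock: 12.02
position: [0.5251, 0.0564, 0.2024]
tool_rot: [3.137, 0.267, -3.029]
force: [0.7, -0.4, -1.7]
grip_width: 0.0431
```

Emit:
servo_tool(rows=[[[0,0,0,0,0,0],[0,0,0,0,0,0],[0,0,0,0,0,0]]])

```text
clock: 12.4
position: [0.5257, 0.0545, 0.2022]
tool_rot: [3.138, 0.264, -3.03]
force: [-0.9, 0.7, -2.3]
grip_width: 0.0432
```

```bash
python3 - <<'E'
from rel import *
from workcell import bot
np.set_printoptions(precision=4,suppress=True)
s=bot.observe();print(s["qpos"],s["position"],s["force"],s["grip_width"],inlens(s))
X=camR(YAW);Rt=np.column_stack([-X[:,0],-X[:,1],X[:,2]])
mc=LENS+X@np.array([.1,0,0])-Rt@np.array([.02,0,.005])
pf,Rf=tool_for(mc,Rt);plan(s,pf,Rf,5,dp=2)
f=bot.grab_frame("wrist");cv2.imwrite("pics/w8.png",f["image"][:,:,::-1])
for n in ("scene","side"):
    f=bot.grab_frame(n); cv2.imwrite(f"pics/{n}8.png",f["image"][:,:,::-1]); pickle.dump(f,open(f"{n}8.pkl","wb"))
    x,y=(200,150) if n=="scene" else (240,110)
    cv2.imwrite(f"pics/{n}8c.png",cv2.resize(f["image"][y:y+130,x:x+180,::-1],None,fx=4,fy=4,interpolation=cv2.INTER_CUBIC))
E
```

```text
[-0.2967  0.2938  0.0771  2.1045  0.0085  0.4812  1.4499] [0.5257 0.0545 0.2022] [-0.9181  0.6586 -2.2902] 0.04322345988072369 (array([0.1314, 0.0015, 0.0705]), array([-1.    ,  0.0019,  0.0014]), array([0.5357, 0.0557, 0.2029]))
[[-1.16, 0.03, 1.01, 0.0, 0.0, 0.0], [-1.17, 0.04, 1.02, 0.0, 0.0, -0.1], [-1.16, 0.03, 1.01, 0.0, 0.0, 0.0], [-1.16, 0.03, 1.02, 0.0, 0.1, 0.0], [-1.16, 0.03, 1.01, 0.0, 0.0, 0.0]]
end [0.5943 0.064  0.1684] residual deg 0.042783978817527143 max [1.17 0.04 1.02 0.   0.1  0.1 ]
```

View pics/scene8c.png

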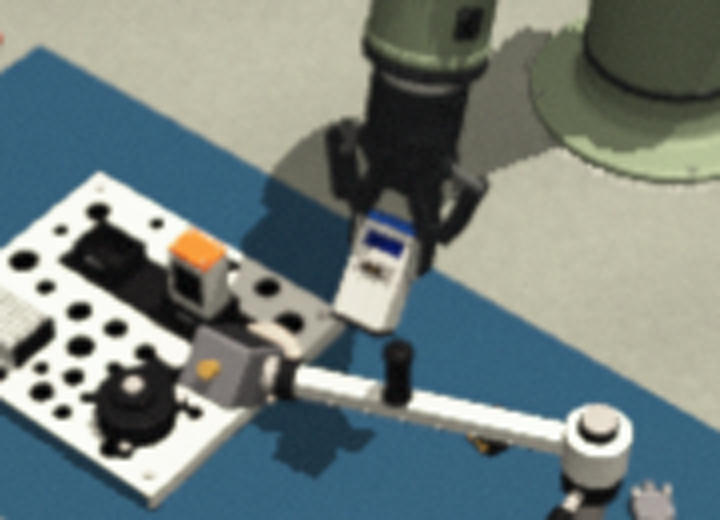

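View pics/side8c.png

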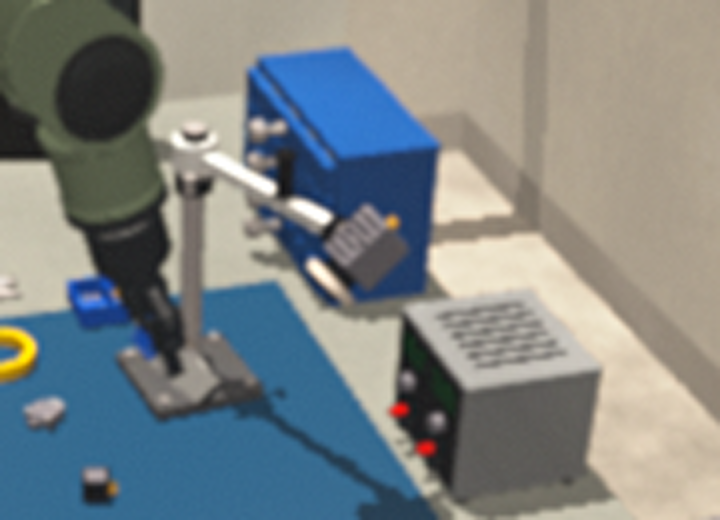

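View pics/w8.png

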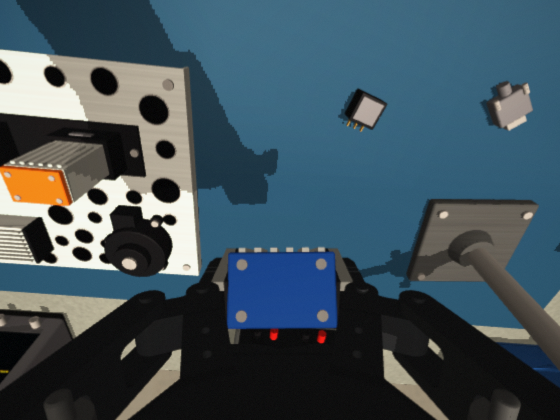

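Emit:
servo_tool(rows=[[[-1.16,0.03,1.01,0,0,0],[-1.16,0.03,1.01,0,0,0],[-1.16,0.03,1.01,0,0,0],[-1.16,0.03,1.01,0,0,0],[-1.16,0.03,1.01,0,0,0]]])

```text
clock: 13.18
position: [0.5948, 0.0651, 0.168]
tool_rot: [3.138, 0.264, -3.029]
force: [-0.7, -0.4, -1.7]
grip_width: 0.0433
```

Emit:
servo_tool(rows=[[[0,0,0,0,0,0],[0,0,0,0,0,0],[0,0,0,0,0,0],[0,0,0,0,0,0],[0,0,0,0,0,0]]])

```text
clock: 13.8
position: [0.5938, 0.065, 0.1689]
tool_rot: [3.138, 0.265, -3.029]
force: [0.5, 0.0, -1.9]
grip_width: 0.0433
```

```bash
python3 - <<'E'
from rel import *
from workcell import bot
np.set_printoptions(precision=4,suppress=True)
s=bot.observe();print(s["clock"],s["qd"],s["position"],s["force"],s["grip_width"],inlens(s))
c,R=module(s);port=c+R.apply([.02,0,.005])
ims=[]
for n in ("scene","side"):
    f=bot.grab_frame(n); pickle.dump(f,open(f"{n}9.pkl","wb"))
    x,y=(200,170) if n=="scene" else (260,120)
    i=cv2.resize(f["image"][y:y+100,x:x+130,::-1],None,fx=6,fy=6,interpolation=cv2.INTER_CUBIC)
    drawcam(i,f,6,x,y)
    for p in (port,port+R.apply([.1,0,0])): cv2.circle(i,tuple(int(v) for v in (proj(f,p)-[x,y])*6),4,(0,0,255),1)
    cv2.imwrite(f"pics/{n}9c.png",i)
f=bot.grab_frame("wrist");cv2.imwrite("pics/w9.png",f["image"][:,:,::-1]);pickle.dump((f,s),open("w9.pkl","wb"))
E
```

```text
13.8 [-0.0006  0.0025 -0.002  -0.0018  0.0003 -0.0026  0.0007] [0.5938 0.065  0.1689] [ 0.4758  0.0401 -1.944 ] 0.04333789260925732 (array([ 0.1001, -0.0009,  0.0007]), array([-1.    ,  0.0009,  0.0021]), array([0.6038, 0.0662, 0.1695]))
```

View pics/scene9c.png

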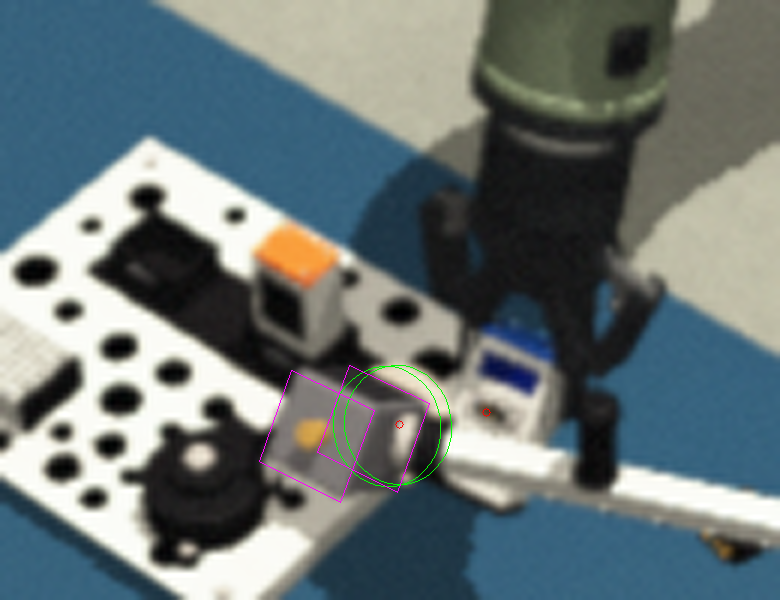

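View pics/side9c.png

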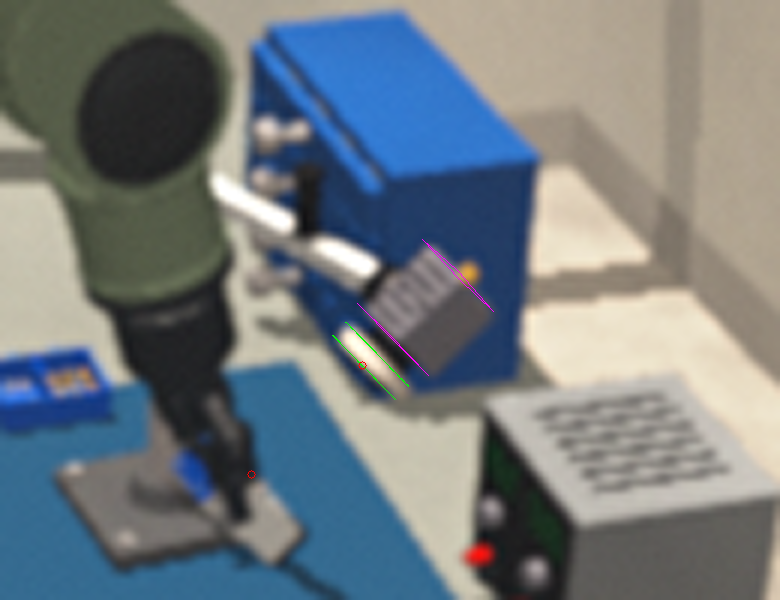

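View pics/w9.png

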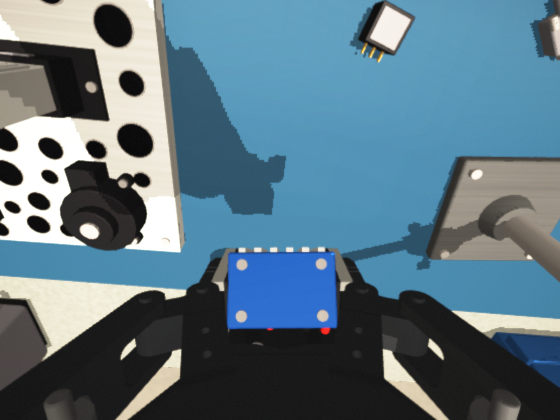

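```bash
python3 - <<'E'
from workcell import bot
print(bot.job_done())
E
```

```text
the job is handed in; nothing more can be done
None
```

I swung the camera arm in to its stop, drew the blue-capped module out of its dock and tipped it back. It was held in front of the lens when I handed the job in at about 14 s; no verdict was reported.

**Final pose:** by my measurements, the connector is 100 mm from the lens, within about 1 mm of the line of sight, and faces it to better than 1 degree. The module's centre is about 170 mm up. The arm was still, and the grip measured 43 mm across with a force of about 2 N down, which fits the module's weight. The cap showed at the same pixels in every wrist picture from grasp to finish, so the module did not slip.

**Camera arm:** it turned about 0.88 rad. I stopped when the force rose sharply, and later pictures show the arm staying there. That push at the stop peaked at about 108 N at the wrist, higher than I intended but under the 120 N limit. I backed off at once. I had no separate reading to compare with the 40 N limit on the arm and gripper body; the pushing was done with the fingers.

**Other things:** the orange-capped module stayed in its bay in the last pictures. I saw nothing else moved where the views showed it, but I did not re-measure the smaller items.

**Less certain:** the lens position and direction come from camera-box corners in a single wrist picture. Drawn over the wrist, scene and side views they agreed to within a few millimetres.

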